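# Find the oil tin with the loose cap and put it on hold

## Task

One of the four oblong oil tins in the rack has a loose screw cap. Find it by giving the caps a light unscrewing twist where they stand: a sound cap holds, the loose one gives (let it turn some 25 degrees to be sure, but no more than a quarter turn, and do not turn it back). Set the tin with the loose cap upright and gently in a free part of the hold tray, leave the sound tins standing in the rack, and do not disturb anything else.

Things in the scene. Friction and masses are not known exactly. Their poses are not given: they have to be found in the camera images.
- rack: Sheet-metal sample rack fixed to the bench: 153 mm along its own x, 168 mm along its own y, walls 55 mm high and 3 mm thick, floor 3 mm thick. Two rows of cells along x by three along y; each cell is 72 mm (x) by 52 mm (y) inside, cell centres at x = -37.5 or +37.5 mm and y = -55, 0 or +55 mm. Four cells hold oil tins, one holds a small amber bottle, one is empty. Origin: centre of its underside on the bench; z up.
- tray: The hold tray: shallow sheet-metal tray fixed to the bench, 236 mm along its own x by 126 mm along its own y, rim 31 mm high, walls 3 mm, floor 3 mm thick (inside 230 by 120 mm). A round ribbed can already stands in it. Origin: centre of its underside on the bench; z up.
- tin1_mid (a point): Centre, half-way up, of the body of one of four identical plain oblong oil tins (66 mm along its own x, 46 mm along its own y, body 110 mm high, 0.2 to 0.35 kg), z up. It stands loose in a rack cell with about 3 mm play all round, which keeps it from turning by more than about 0.15 rad. The flat top of the body is 55 mm above this point and 113 mm above the bench while in the rack.
- cap1_mid (a point): Centre of that tin's round screw cap: 34 mm diameter, 24 mm high, white with a dark tool slot across its top along the cap's own x. Cap underside 6 mm above the tin's flat top, cap top 30 mm above it; this point lies 73 mm above the tin's mid point, on its axis. The cap never comes off, so the tin can be carried by it.
- cap1 (a joint): Angle of that cap on its tin, rad, growing as it is unscrewed (counter-clockwise seen from above). All caps start within 0.1 of 0 (slot along the tin's long side). It turns without rising. A sound cap holds more than 5 N m, which is more than a gripper can put on it by friction; a loose one gives at about 0.1 N m and stays where it is left.
- tin2_mid (a point): Centre, half-way up, of the body of one of four identical plain oblong oil tins (66 mm along its own x, 46 mm along its own y, body 110 mm high, 0.2 to 0.35 kg), z up. It stands loose in a rack cell with about 3 mm play all round, which keeps it from turning by more than about 0.15 rad. The flat top of the body is 55 mm above this point and 113 mm above the bench while in the rack.
- cap2_mid (a point): Centre of that tin's round screw cap: 34 mm diameter, 24 mm high, white with a dark tool slot across its top along the cap's own x. Cap underside 6 mm above the tin's flat top, cap top 30 mm above it; this point lies 73 mm above the tin's mid point, on its axis. The cap never comes off, so the tin can be carried by it.
- cap2 (a joint): Angle of that cap on its tin, rad, growing as it is unscrewed (counter-clockwise seen from above). All caps start within 0.1 of 0 (slot along the tin's long side). It turns without rising. A sound cap holds more than 5 N m, which is more than a gripper can put on it by friction; a loose one gives at about 0.1 N m and stays where it is left.
- tin3_mid (a point): Centre, half-way up, of the body of one of four identical plain oblong oil tins (66 mm along its own x, 46 mm along its own y, body 110 mm high, 0.2 to 0.35 kg), z up. It stands loose in a rack cell with about 3 mm play all round, which keeps it from turning by more than about 0.15 rad. The flat top of the body is 55 mm above this point and 113 mm above the bench while in the rack.
- cap3_mid (a point): Centre of that tin's round screw cap: 34 mm diameter, 24 mm high, white with a dark tool slot across its top along the cap's own x. Cap underside 6 mm above the tin's flat top, cap top 30 mm above it; this point lies 73 mm above the tin's mid point, on its axis. The cap never comes off, so the tin can be carried by it.
- cap3 (a joint): Angle of that cap on its tin, rad, growing as it is unscrewed (counter-clockwise seen from above). All caps start within 0.1 of 0 (slot along the tin's long side). It turns without rising. A sound cap holds more than 5 N m, which is more than a gripper can put on it by friction; a loose one gives at about 0.1 N m and stays where it is left.
- tin4_mid (a point): Centre, half-way up, of the body of one of four identical plain oblong oil tins (66 mm along its own x, 46 mm along its own y, body 110 mm high, 0.2 to 0.35 kg), z up. It stands loose in a rack cell with about 3 mm play all round, which keeps it from turning by more than about 0.15 rad. The flat top of the body is 55 mm above this point and 113 mm above the bench while in the rack.
- cap4_mid (a point): Centre of that tin's round screw cap: 34 mm diameter, 24 mm high, white with a dark tool slot across its top along the cap's own x. Cap underside 6 mm above the tin's flat top, cap top 30 mm above it; this point lies 73 mm above the tin's mid point, on its axis. The cap never comes off, so the tin can be carried by it.
- cap4 (a joint): Angle of that cap on its tin, rad, growing as it is unscrewed (counter-clockwise seen from above). All caps start within 0.1 of 0 (slot along the tin's long side). It turns without rising. A sound cap holds more than 5 N m, which is more than a gripper can put on it by friction; a loose one gives at about 0.1 N m and stays where it is left.
- can_tray_mid (a point): Bystander: round ribbed tinplate can, 73 mm diameter, 110 mm high, 0.4 kg, standing loose in the hold tray; point at its centre, half-way up.
- sample_mid (a point): Bystander: amber sample bottle, 44 mm diameter to 105 mm high, then a 29 mm neck and cap up to 152 mm, standing loose in one rack cell; point on its axis 75 mm above its foot.
- bottle_mid (a point): Bystander: tall white squeeze bottle, 54 mm diameter to 185 mm high, then a 24 mm wide nozzle up to 235 mm, 0.4 kg, standing loose on the bench between rack and tray; point on its axis 100 mm above the bench.
- can_side_mid (a point): Bystander: round ribbed can, 73 mm diameter, 110 mm high, on the left side of the bench; point at its centre.
- flat_tin_mid (a point): Bystander: flat round tin, 85 mm diameter, 37 mm high, on the right side of the bench; point at its centre.
- marker_mid (a point): Bystander: marker pen 125 mm long, 18 mm thick, lying on the bench in front of the squeeze bottle; point at its middle.

How it is judged:
On the way:
1. the loose cap has been turned at least about 15 degrees (unscrewing) from in line with its tin, with the tin still standing in the rack (((value of joint cap1 above 0.25 rad and x of tin1_mid in the frame of rack between -0.08 and 0.08 m and y of tin1_mid in the frame of rack between -0.088 and 0.088 m and z of tin1_mid in the frame of rack below 0.07 m and angle between tin1_mid's own z axis and vertical below 0.15 rad) or (value of joint cap2 above 0.25 rad and x of tin2_mid in the frame of rack between -0.08 and 0.08 m and y of tin2_mid in the frame of rack between -0.088 and 0.088 m and z of tin2_mid in the frame of rack below 0.07 m and angle between tin2_mid's own z axis and vertical below 0.15 rad) or (value of joint cap3 above 0.25 rad and x of tin3_mid in the frame of rack between -0.08 and 0.08 m and y of tin3_mid in the frame of rack between -0.088 and 0.088 m and z of tin3_mid in the frame of rack below 0.07 m and angle between tin3_mid's own z axis and vertical below 0.15 rad) or (value of joint cap4 above 0.25 rad and x of tin4_mid in the frame of rack between -0.08 and 0.08 m and y of tin4_mid in the frame of rack between -0.088 and 0.088 m and z of tin4_mid in the frame of rack below 0.07 m and angle between tin4_mid's own z axis and vertical below 0.15 rad))), for 0.1 s.
At the end, for the whole second after the job is handed in: The loose-capped tin stands at rest and upright (within 0.08 rad) inside the hold tray, foot within 8 mm of the tray floor, cap still 15 degrees to a quarter turn open; the three sound tins stand upright (within 0.15 rad) in the rack, caps within 17 degrees of in line with them (((x of tin1_mid in the frame of tray between -0.115 and 0.115 m and y of tin1_mid in the frame of tray between -0.06 and 0.06 m and z of tin1_mid in the frame of tray below 0.066 m and angle between tin1_mid's own z axis and vertical below 0.08 rad and linear speed of tin1 below 0.02 m/s and value of joint cap1 above 0.25 rad and (x of tin2_mid in the frame of rack between -0.08 and 0.08 m and y of tin2_mid in the frame of rack between -0.088 and 0.088 m and z of tin2_mid in the frame of rack below 0.07 m and angle between tin2_mid's own z axis and vertical below 0.15 rad and value of joint cap2 between -0.3 and 0.3 rad) and (x of tin3_mid in the frame of rack between -0.08 and 0.08 m and y of tin3_mid in the frame of rack between -0.088 and 0.088 m and z of tin3_mid in the frame of rack below 0.07 m and angle between tin3_mid's own z axis and vertical below 0.15 rad and value of joint cap3 between -0.3 and 0.3 rad) and (x of tin4_mid in the frame of rack between -0.08 and 0.08 m and y of tin4_mid in the frame of rack between -0.088 and 0.088 m and z of tin4_mid in the frame of rack below 0.07 m and angle between tin4_mid's own z axis and vertical below 0.15 rad and value of joint cap4 between -0.3 and 0.3 rad)) or (x of tin2_mid in the frame of tray between -0.115 and 0.115 m and y of tin2_mid in the frame of tray between -0.06 and 0.06 m and z of tin2_mid in the frame of tray below 0.066 m and angle between tin2_mid's own z axis and vertical below 0.08 rad and linear speed of tin2 below 0.02 m/s and value of joint cap2 above 0.25 rad and (x of tin1_mid in the frame of rack between -0.08 and 0.08 m and y of tin1_mid in the frame of rack between -0.088 and 0.088 m and z of tin1_mid in the frame of rack below 0.07 m and angle between tin1_mid's own z axis and vertical below 0.15 rad and value of joint cap1 between -0.3 and 0.3 rad) and (x of tin3_mid in the frame of rack between -0.08 and 0.08 m and y of tin3_mid in the frame of rack between -0.088 and 0.088 m and z of tin3_mid in the frame of rack below 0.07 m and angle between tin3_mid's own z axis and vertical below 0.15 rad and value of joint cap3 between -0.3 and 0.3 rad) and (x of tin4_mid in the frame of rack between -0.08 and 0.08 m and y of tin4_mid in the frame of rack between -0.088 and 0.088 m and z of tin4_mid in the frame of rack below 0.07 m and angle between tin4_mid's own z axis and vertical below 0.15 rad and value of joint cap4 between -0.3 and 0.3 rad)) or (x of tin3_mid in the frame of tray between -0.115 and 0.115 m and y of tin3_mid in the frame of tray between -0.06 and 0.06 m and z of tin3_mid in the frame of tray below 0.066 m and angle between tin3_mid's own z axis and vertical below 0.08 rad and linear speed of tin3 below 0.02 m/s and value of joint cap3 above 0.25 rad and (x of tin1_mid in the frame of rack between -0.08 and 0.08 m and y of tin1_mid in the frame of rack between -0.088 and 0.088 m and z of tin1_mid in the frame of rack below 0.07 m and angle between tin1_mid's own z axis and vertical below 0.15 rad and value of joint cap1 between -0.3 and 0.3 rad) and (x of tin2_mid in the frame of rack between -0.08 and 0.08 m and y of tin2_mid in the frame of rack between -0.088 and 0.088 m and z of tin2_mid in the frame of rack below 0.07 m and angle between tin2_mid's own z axis and vertical below 0.15 rad and value of joint cap2 between -0.3 and 0.3 rad) and (x of tin4_mid in the frame of rack between -0.08 and 0.08 m and y of tin4_mid in the frame of rack between -0.088 and 0.088 m and z of tin4_mid in the frame of rack below 0.07 m and angle between tin4_mid's own z axis and vertical below 0.15 rad and value of joint cap4 between -0.3 and 0.3 rad)) or (x of tin4_mid in the frame of tray between -0.115 and 0.115 m and y of tin4_mid in the frame of tray between -0.06 and 0.06 m and z of tin4_mid in the frame of tray below 0.066 m and angle between tin4_mid's own z axis and vertical below 0.08 rad and linear speed of tin4 below 0.02 m/s and value of joint cap4 above 0.25 rad and (x of tin1_mid in the frame of rack between -0.08 and 0.08 m and y of tin1_mid in the frame of rack between -0.088 and 0.088 m and z of tin1_mid in the frame of rack below 0.07 m and angle between tin1_mid's own z axis and vertical below 0.15 rad and value of joint cap1 between -0.3 and 0.3 rad) and (x of tin2_mid in the frame of rack between -0.08 and 0.08 m and y of tin2_mid in the frame of rack between -0.088 and 0.088 m and z of tin2_mid in the frame of rack below 0.07 m and angle between tin2_mid's own z axis and vertical below 0.15 rad and value of joint cap2 between -0.3 and 0.3 rad) and (x of tin3_mid in the frame of rack between -0.08 and 0.08 m and y of tin3_mid in the frame of rack between -0.088 and 0.088 m and z of tin3_mid in the frame of rack below 0.07 m and angle between tin3_mid's own z axis and vertical below 0.15 rad and value of joint cap3 between -0.3 and 0.3 rad)))); the robot touches nothing.
It fails at once if a second cap is turned more than about 20 degrees: a sound one has been forced (value of joint each of cap1, cap2 above 0.35 rad or value of joint each of cap1, cap3 above 0.35 rad or value of joint each of cap1, cap4 above 0.35 rad or value of joint each of cap2, cap3 above 0.35 rad or value of joint each of cap2, cap4 above 0.35 rad or value of joint each of cap3, cap4 above 0.35 rad).
It fails at once if a cap is unscrewed by more than about a quarter turn (value of joint any of cap1, cap2, cap3, cap4 above 1.6 rad).
It fails at once if a tin is tipped over (more than 30 degrees) (angle between any of tin1_mid, tin2_mid, tin3_mid, tin4_mid's own z axis and vertical above 0.52 rad).
It fails at once if a tin is dropped or slammed into the tray (contact force between any of tin1, tin2, tin3, tin4 and tray above 60 N).
It fails at once if a bystander is shifted more than 25 mm or knocked over (distance of any of can_tray_mid, sample_mid, bottle_mid, can_side_mid, flat_tin_mid, marker_mid from where it was at the start of the episode above 0.025 m).
It also fails if it takes over 67 s, if anything falls off the work surface, if the arm or the gripper's body presses on something with over 40 N, if the wrist force passes 120 N, or if a joint passes its speed limit or range.

## Robot

A 7-joint arm with a two-finger parallel gripper is mounted at the origin on the work surface. World frame = base frame: x ahead of the robot, y to its left, z up, the work surface at z = 0. Lengths are in m, angles in rad, forces in N, time in s.
With the tool pointing down it reaches from about 0.375 to 0.925 m from the base axis. Payload 3.1 kg.
Tool frame: the origin (TCP) lies between the finger pads; the fingertips stand 19 mm ahead of it and the grasp point (between the pads) is the TCP; z points along the fingers, y is the direction in which the jaws open and shut (so a half turn about z gives the same grasp; the last joint's range is limited). The gripper opens to 85 mm and grips with 20 to 120 N. Pads are 22 mm wide; open, the fingers measure 114 mm over their backs; the gripper's body (76 mm by 85 mm) begins 54 mm behind the grasp point. The pads swing forward as they close: fully open they stand 13 mm farther back than shut.
Start: joints at [1.034, 0.383, 0.044, 1.598, -0.018, 1.161, -0.05], TCP at [0.276, -0.588, 0.25] pointing down, gripper open.
Joint ranges: [-2.61, 2.61], [-0.41, 2.15], [-1.48, 1.57], [0, 2.5], [-1.57, 4.71], [0.05, 1.97], [-2.85, 2.85]. Speed limits (rad/s): [2.79, 2.79, 3.14, 3.14, 3.14, 3.14, 3.14].

## Interface

Orientations are given as a unit quaternion [x, y, z, w].
In Python, from bench import move_ptp, movel, move_j, move_gripper, pause, inverse_kinematics, read_camera, camera_params, MotionError, sign_off, look_for, tip_of, read_time_s, read_qpos, read_joint_vel, read_effort, read_eef_pos, read_tcp_rot, read_ft_force, read_ft_torque, read_finger_gap gives the robot as it stands. Calls block until the motion is done:
- move_ptp(position, orientation): joint-space move of the TCP to a pose.
- movel(position, orientation=None, speed=0.15): straight line of the TCP; orientation=None keeps the orientation; speed is the mean speed in m/s.
- move_j(angles): joint-space move.
- move_gripper(opening, effort=None): finger opening in m; effort is the grip in N (None keeps the last); returns when the fingers have stopped.
- pause(seconds).
- inverse_kinematics(position, orientation): joint angles nearest the present ones, or None.
- read_camera(name): name is "scene" or "top"; returns the picture (420x560x3 uint8, red, green, blue); there is no depth.
- camera_params(name): a dict with "K" (3x3 intrinsics, pixels), "dist_coeffs" ([k1, k2, p1, p2, k3] as OpenCV has them; the pictures are not rectified), "camera_from_world" (4x4, takes a point from world to camera coordinates). Camera axes: x right, y down, z forward; pixel columns grow to the right and rows downward; lengths in m; the calibration is good to about 2 mm. A picture is of the moment at which its call begins. camera_params takes no time and is no camera call.
A pose or a line that the arm cannot do raises MotionError and nothing moves.
- sign_off(): hands the job in, once; it reports no verdict.
Trained networks look in the newest picture that a camera, given by its name, has taken for a name from the list of things; names that differ only in an ending like _2 or _b are one class to them, and where a whole thing is asked for, a point or a joint stands for the part that bears it (a point fixed in the world has none). Each returns a list of dicts, best first, with "confidence" (0 to 1); they miss things now and then, are a little off and sometimes report something else, mostly with a low value. They report only what shows in the picture. A call takes as long as a camera call.
- look_for(camera, name): "at" ([column, row] in pixels, amid what is visible of it).
- tip_of(camera, name): "at" ([column, row] in pixels: a listed point, or the origin of a listed thing).
Readings, each from a call of its own:
- read_time_s(): time.
- read_qpos(): joint angles.
- read_joint_vel(): joint speeds.
- read_effort(): joint torques, N m.
- read_eef_pos(): TCP position.
- read_tcp_rot(): TCP orientation.
- read_ft_force(): force on the tool from outside, world axes, zero at the start.
- read_ft_torque(): the same for the moment, N m.
- read_finger_gap(): finger opening in m.
Only numpy, scipy, OpenCV 4.12 (cv2) and the standard library are available. Lean on these libraries where they do the work, as an engineer would, in place of code of your own. Each camera call takes 0.05 s, during which the arm holds its last target.

## Working session

There is one attempt and no reset: what is moved stays moved. The work goes in short steps, each a Python script; the robot and the scene stay as the last script left them, time stands still between calls to the robot, and variables do not carry over. Pictures are saved under pics/ and viewed, and the job is handed in when it is done.

```bash
ls; mkdir -p pics; python3 - <<'E'
from bench import *
import cv2
for c in("scene","top"):
    im=read_camera(c); cv2.imwrite(f"pics/{c}0.png",im[:,:,::-1])
    p=camera_params(c); print(c,p)
    for n in("rack","tray","cap1_mid","can_tray_mid","sample_mid","bottle_mid","can_side_mid","flat_tin_mid","marker_mid"):
        print(n,[(d['at'],round(d['confidence'],2)) for d in tip_of(c,n)])
print(read_time_s(),read_qpos(),read_tcp_rot(),read_finger_gap())
E
```

```text
pics
scene {'K': array([[531.34481204,   0.        , 275.52648144],
       [  0.        , 531.34481204, 209.66772324],
       [  0.        ,   0.        ,   1.        ]]), 'dist_coeffs': array([0.04421547, 0.        , 0.        , 0.        , 0.        ]), 'camera_from_world': array([[-0.82546535,  0.56444844, -0.00221666,  0.4561719 ],
       [ 0.46125152,  0.67227325, -0.57904724, -0.20187677],
       [-0.32535211, -0.47900587, -0.81529098,  1.72608847],
       [ 0.        ,  0.        ,  0.        ,  1.        ]])}
rack [([237.8, 183.0], 0.93)]
tray [([313.0, 267.9], 0.74)]
cap1_mid [([243.7, 150.8], 0.57)]
can_tray_mid [([317.4, 254.9], 0.63)]
sample_mid [([243.1, 183.5], 0.69)]
bottle_mid [([267.2, 215.3], 0.59)]
can_side_mid [([399.1, 307.8], 0.68), ([312.7, 208.3], 0.42)]
flat_tin_mid [([217.8, 133.3], 0.91)]
marker_mid [([310.8, 209.2], 0.71), ([227.2, 164.8], 0.24)]
top {'K': array([[546.02982979,   0.        , 281.41897495],
       [  0.        , 546.02982979, 210.94622913],
       [  0.        ,   0.        ,   1.        ]]), 'dist_coeffs': array([-0.02588224,  0.        ,  0.        ,  0.        ,  0.        ]), 'camera_from_world': array([[ 0.01457049, -0.99965199,  0.02199083, -0.02356093],
       [-0.99320477, -0.01700921, -0.11513026,  0.53509554],
       [ 0.11546424, -0.0201639 , -0.99310696,  1.35512952],
       [ 0.        ,  0.        ,  0.        ,  1.        ]])}
rack []
tray [([208.5, 207.3], 0.94)]
cap1_mid [([366.1, 213.0], 0.45)]
can_tray_mid [([214.0, 205.0], 0.58)]
sample_mid [([338.7, 195.6], 0.72)]
bottle_mid [([276.1, 187.6], 0.91)]
can_side_mid [([110.5, 243.0], 0.55)]
flat_tin_mid [([432.0, 222.7], 0.96)]
marker_mid [([276.8, 254.0], 0.88)]
1.0 [ 1.03420688  0.38288739  0.04390423  1.59787959 -0.0178855   1.16118729
 -0.04989265] [9.76023317e-01 2.17665994e-01 7.91507562e-06 1.37668312e-05] 0.08532152299895031
```

View pics/scene0.png

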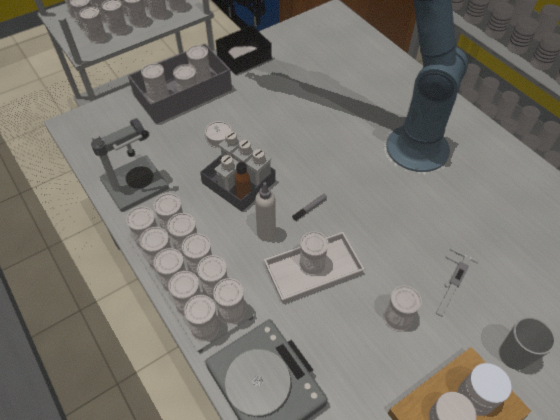

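View pics/top0.png

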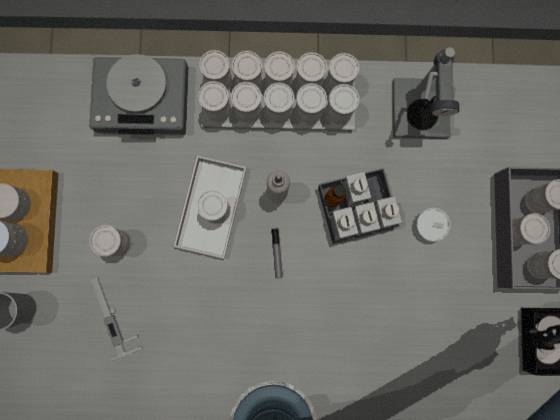

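```bash
python3 - <<'E'
import cv2
a=cv2.imread('pics/top0.png')[150:270,300:420]
cv2.imwrite('pics/top0c.png',cv2.resize(a,(600,600),interpolation=cv2.INTER_CUBIC))
a=cv2.imread('pics/top0.png')[140:260,140:300]
cv2.imwrite('pics/top0d.png',cv2.resize(a,(800,600),interpolation=cv2.INTER_CUBIC))
E
```

```text
(no output)
```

View pics/top0c.png

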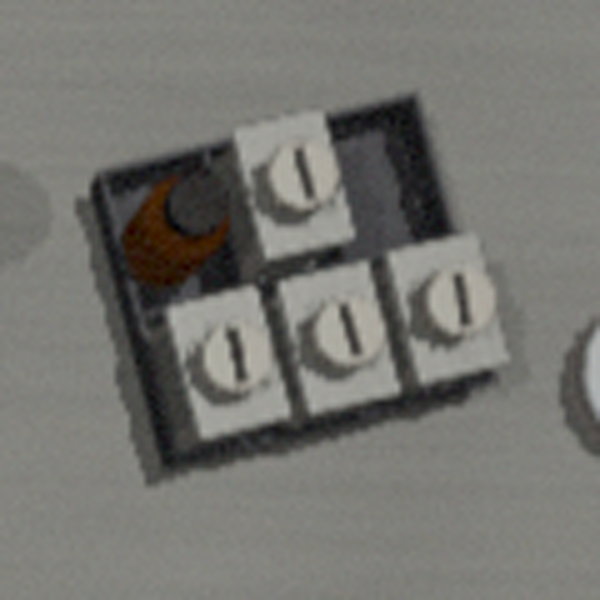

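View pics/top0d.png

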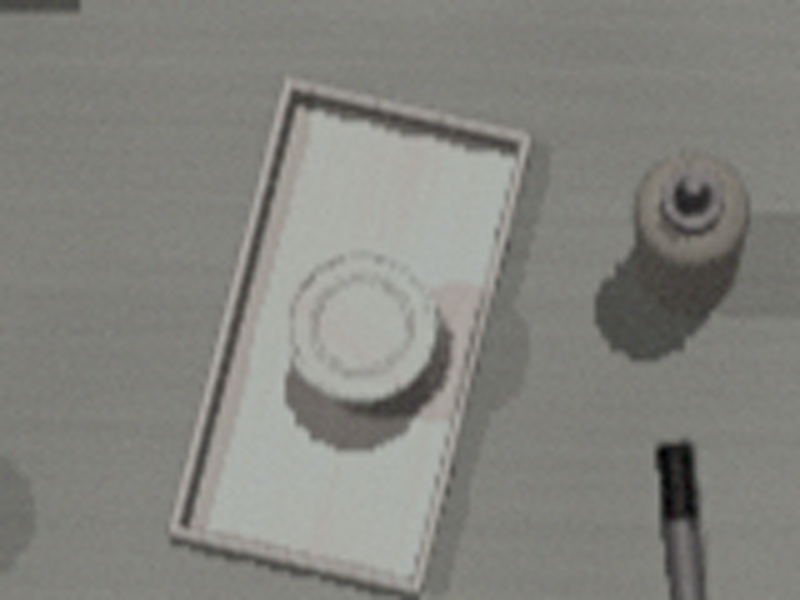

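```bash
cat > h.py <<'E'
import numpy as np,cv2,math
from scipy.spatial.transform import Rotation as R
from scipy.optimize import least_squares
from bench import *
def ray(c,uv):
    p=camera_params(c);T=p["camera_from_world"]
    n=cv2.undistortPoints(np.array([[uv]],float),p["K"],p["dist_coeffs"])[0,0]
    d=T[:3,:3].T@np.array([n[0],n[1],1]);o=-T[:3,:3].T@T[:3,3];return o,d
def atz(c,uv,z):
    o,d=ray(c,uv);return (o+d*(z-o[2])/d[2])[:2]
def proj(c,P):
    p=camera_params(c);T=p["camera_from_world"]
    r,_=cv2.Rodrigues(T[:3,:3])
    return cv2.projectPoints(np.array(P,float).reshape(-1,3),r,T[:3,3],p["K"],p["dist_coeffs"])[0][:,0]
def down(yaw): # tool y axis (jaw) at world angle yaw, z down
    y=np.array([math.cos(yaw),math.sin(yaw),0]);z=np.array([0,0,-1.]);x=np.cross(y,z)
    return R.from_matrix(np.c_[x,y,z]).as_quat()
E
python3 - <<'E'
from h import *
f=lambda u,v,ox,oy:(ox+(u+.5)/5-.5,oy+(v+.5)/5-.5)
for n,u,v in(("A",237,357),("B",347,333),("C",460,300),("D",304,175)):
    print(n,atz("top",f(u,v,300,150),.143))
for n,u,v in(("TL",97,180),("TR",413,95),("BL",160,470)):
    print(n,atz("top",f(u,v,300,150),.055))
t=[atz("top",f(u,v,140,140),.031) for u,v in((288,80),(530,135),(418,595),(170,535))]
print(np.array(t),np.mean(t,0),[np.linalg.norm(t[i]-t[(i+1)%4]) for i in range(4)])
d=(t[0]+t[1]-t[2]-t[3]);print("tray yaw",math.atan2(d[1],d[0]))
print("can", atz("top",f(365,327,140,140),.110),atz("top",(214,205),.058))
print("bottle",atz("top",(276.1,187.6),.1), atz("top",f(692,195,140,140),.235))
print("sample",atz("top",(338.7,195.6),.078), atz("top",f(205,200,300,150),.152))
E
```

```text
A [ 0.50139423 -0.16628452]
B [ 0.51353517 -0.21794118]
C [ 0.53000671 -0.27130311]
D [ 0.58803329 -0.19789968]
TL [ 0.59835613 -0.10810143]
TR [ 0.64486888 -0.26809012]
BL [ 0.45313431 -0.14042415]
[[0.67450122 0.20285625]
 [0.64813825 0.07829876]
 [0.41256305 0.12925463]
 [0.44062999 0.25447104]] [0.54395813 0.16622017] [np.float64(0.12731682358220356), np.float64(0.24102317920011795), np.float64(0.1283234199529077), np.float64(0.23949914544613182)]
tray yaw -0.2151122170492288
can [0.53772849 0.15128046] [0.54429484 0.15335077]
bottle [5.84131885e-01 4.00568607e-05] [ 0.58248475 -0.00246088]
sample [ 0.57048635 -0.15490138] [ 0.57384738 -0.14997977]
```

```bash
cat >> h.py <<'E'
ry=0.265
CAP=dict(A=(.5014,-.1663),B=(.5135,-.2179),C=(.5300,-.2713),D=(.5880,-.1979))
E
python3 - <<'E'
from h import *
for k in (0,1,-1):
  for n,(x,y) in CAP.items():
    for dy in(-.25,.55):
        q=inverse_kinematics([x,y,.137],down(ry+dy+k*math.pi)); print(k,n,dy,None if q is None else np.round(q,2))
  q=inverse_kinematics([.468,.183,.30],down(ry+.5+1.09+k*math.pi));print(k,'place+',None if q is None else np.round(q,2))
print(read_time_s())
E
```

```text
0 A -0.25 [ 0.61  0.32 -0.42  1.97  0.17  0.88  0.12]
0 A 0.55 [ 0.66  0.33 -0.48  1.97  0.19  0.89  0.9 ]
0 B -0.25 [ 0.64  0.37 -0.37  1.9   0.17  0.9   0.21]
0 B 0.55 [ 0.7   0.38 -0.44  1.9   0.2   0.91  0.98]
0 C -0.25 [ 0.66  0.43 -0.32  1.81  0.16  0.93  0.29]
0 C 0.55 [ 0.75  0.44 -0.42  1.81  0.22  0.94  1.05]
0 D -0.25 [ 0.56  0.48 -0.38  1.75  0.21  0.96  0.11]
0 D 0.55 [ 0.63  0.49 -0.47  1.74  0.26  0.97  0.87]
0 place+ [ 0.5   0.16 -1.03  1.85  0.15  1.21  1.28]
1 A -0.25 [-0.78  0.79  1.38  2.03 -0.88  1.12 -2.13]
1 A 0.55 [ 0.32  0.3  -0.09  1.98  0.03  0.87 -2.11]
1 B -0.25 [ 0.25  0.34  0.1   1.92 -0.04  0.88 -2.76]
1 B 0.55 [ 0.35  0.34 -0.02  1.92  0.01  0.88 -2.01]
1 C -0.25 [ 0.27  0.41  0.16  1.83 -0.08  0.91 -2.66]
1 C 0.55 [ 0.38  0.4   0.03  1.83 -0.02  0.91 -1.91]
1 D -0.25 [ 0.17  0.45  0.11  1.77 -0.06  0.93 -2.82]
1 D 0.55 [ 0.28  0.45 -0.02  1.76  0.01  0.93 -2.08]
1 place+ [ 0.41  0.14 -0.92  1.85  0.12  1.21 -1.84]
-1 A -0.25 [-0.78  0.79  1.38  2.03 -0.88  1.12 -2.13]
-1 A 0.55 [ 0.32  0.3  -0.09  1.98  0.03  0.87 -2.11]
-1 B -0.25 [ 0.25  0.34  0.1   1.92 -0.04  0.88 -2.76]
-1 B 0.55 [ 0.35  0.34 -0.02  1.92  0.01  0.88 -2.01]
-1 C -0.25 [ 0.27  0.41  0.16  1.83 -0.08  0.91 -2.66]
-1 C 0.55 [ 0.38  0.4   0.03  1.83 -0.02  0.91 -1.91]
-1 D -0.25 [ 0.17  0.45  0.11  1.77 -0.06  0.93 -2.82]
-1 D 0.55 [ 0.28  0.45 -0.02  1.76  0.01  0.93 -2.08]
-1 place+ [ 0.41  0.14 -0.92  1.85  0.12  1.21 -1.84]
1.0
```

```bash
cat >> h.py <<'E'
def test(n,z=.137,lim=.3,total=.8,d0=-.3):
    x,y=CAP[n]; t=read_time_s()
    move_gripper(.064,25)
    move_ptp([x,y,.22],down(ry+d0)); movel([x,y,z],speed=.12)
    print(n,'F down',np.round(read_ft_force(),1)); 
    move_gripper(.0,25); pause(.1)
    g=read_finger_gap(); f0=np.array(read_ft_force());t0=np.array(read_ft_torque());print('gap',round(g,4),'F',np.round(f0,1))
    if abs(g-.034)>.004: print('BAD GRIP');return None
    log=[]
    a=0;sound=False
    while a<total-1e-6:
        a+=.1; move_ptp([x,y,z],down(ry+d0+a)); tz=read_ft_torque()[2]-t0[2]; log.append(round(float(tz),2))
        if abs(tz)>lim: sound=True;break
    print('torques',log,'sound' if sound else 'LOOSE?','dt',read_time_s()-t)
    return sound
def leave(n):
    x,y=CAP[n]; move_gripper(.064); p=read_eef_pos(); movel([p[0],p[1],.22],speed=.2)
E
python3 - <<'E'
from h import *
s=test("C")
print(read_time_s(),read_ft_force(),read_finger_gap(),read_eef_pos())
if s: leave("C")
E
```

```text
C F down [ 1.  -0.7  0.6]
gap 0.0332 F [-0.9 -0.6  5.7]
torques [0.1, 0.08, 0.02, 0.1, 0.08, -0.09, 0.03, 0.05] LOOSE? dt 5.175
6.175 [2.14128034 1.18407868 4.06402766] 0.03339846523576952 [ 0.53011588 -0.27067845  0.1369779 ]
```

```bash
python3 - <<'E'
from h import *
im=read_camera("scene"); cv2.imwrite("pics/s1.png",cv2.resize(im[110:220,180:300,::-1],(720,660),interpolation=cv2.INTER_CUBIC)[:600])
leave("C")
move_ptp([.45,-.42,.3],down(ry))
im=read_camera("top"); cv2.imwrite("pics/t1.png",cv2.resize(im[150:270,300:420,::-1],(600,600),interpolation=cv2.INTER_CUBIC))
print(read_time_s())
E
```

```text
8.0167
```

View pics/t1.png

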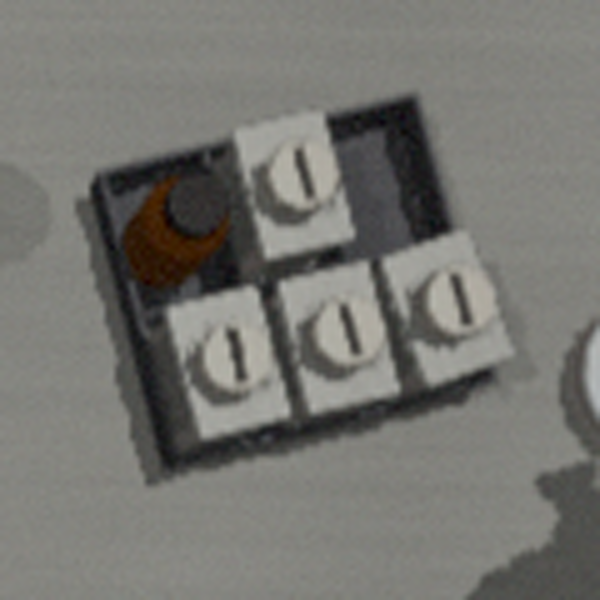

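View pics/s1.png

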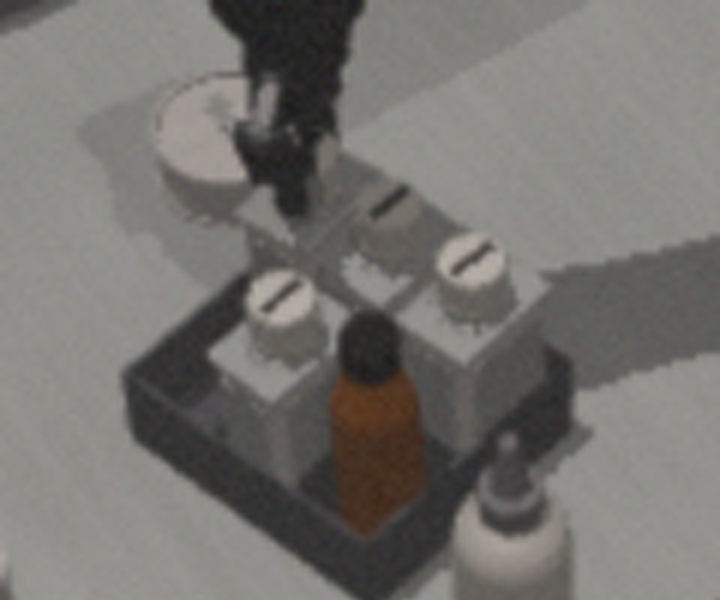

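```bash
sed -i 's/,25)/,60)/g' h.py; python3 - <<'E'
from h import *
s=test("B",lim=1.0)
print(read_time_s(),read_ft_force(),read_finger_gap())
leave("B")
move_ptp([.45,-.42,.3],down(ry))
im=read_camera("top"); cv2.imwrite("pics/t2.png",cv2.resize(im[150:270,300:420,::-1],(600,600),interpolation=cv2.INTER_CUBIC))
print(read_time_s())
E
```

```text
B F down [ 0.  -0.4  0.2]
gap 0.0325 F [ 1.3 -0.4  4.8]
torques [0.05, 0.14, 0.11, 0.08, 0.05, 0.06, 0.07, 0.11] LOOSE? dt 4.449999999999999
12.4667 [-0.72836048  0.96102776  7.08597399] 0.03185112934997227
14.4
```

View pics/t2.png

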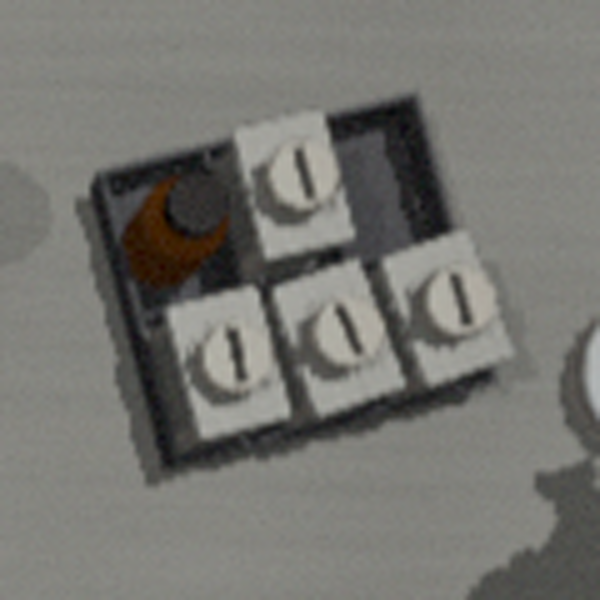

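```bash
python3 - <<'E'
from h import *
s=test("A",lim=1.0)
print(read_time_s(),read_ft_force(),read_finger_gap())
leave("A")
s=test("D",lim=1.0)
print(read_time_s(),read_ft_force(),read_finger_gap())
leave("D")
move_ptp([.42,-.38,.3],down(ry))
im=read_camera("top"); cv2.imwrite("pics/t3.png",cv2.resize(im[150:270,300:420,::-1],(600,600),interpolation=cv2.INTER_CUBIC))
print(read_time_s())
E
```

```text
A F down [ 1.3  0.1 -0.1]
gap 0.032 F [-1.6  0.4  5.6]
torques [-0.23, 0.1, -0.09, 0.18, 0.15, 0.15, 0.08, -0.27] LOOSE? dt 4.6
19.0 [2.50838778 0.12653846 5.61293263] 0.03212025264244496
D F down [-1.  -0.3 -0.5]
gap 0.032 F [-0.3 -0.   5.8]
torques [0.04, 0.05, 0.06, -0.01, -0.03, -0.01, 0.03, 0.01] LOOSE? dt 4.3416999999999994
24.3167 [0.8880676  0.34107545 5.80511514] 0.032065930384654384
26.3583
```

View pics/t3.png

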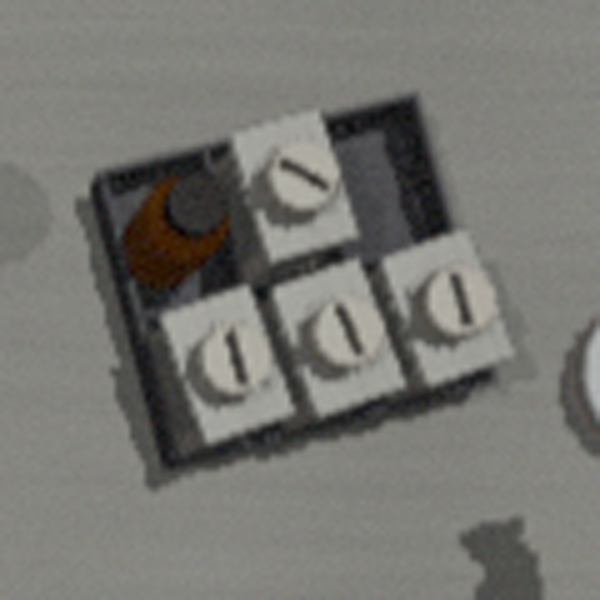

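```bash
python3 - <<'E'
from h import *
print('tray chk',atz("top",(208.5,207.3),0))
x,y=CAP["D"]; g=ry+.3; z=.137
move_gripper(.064,80)
move_ptp([x,y,.22],down(g)); movel([x,y,z],speed=.12)
f0=read_ft_force(); move_gripper(0,80); pause(.1)
print('gap',read_finger_gap(),f0,read_ft_force())
movel([x,y,z+.03],speed=.06); print('F',read_ft_force(),read_finger_gap())
im=read_camera("scene"); cv2.imwrite("pics/s4.png",cv2.resize(im[100:220,180:300,::-1],(600,600),interpolation=cv2.INTER_CUBIC))
print(read_time_s())
E
```

```text
tray chk [0.5453015  0.17344288]
gap 0.03154961659713076 [ 0.14538156 -0.31997863 -0.21401673] [1.17726462 0.76250853 5.36285506]
F [-0.02161636  0.07736775 -2.40009661] 0.03190139062097388
29.625
```

View pics/s4.png

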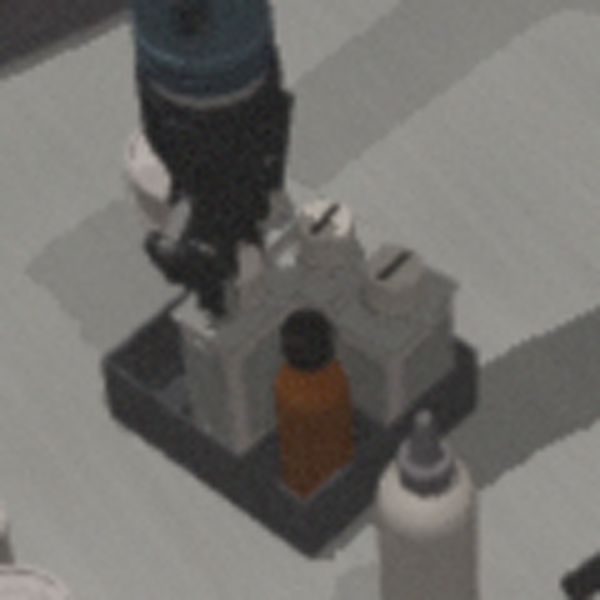

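The tin is held at about (220,300) and rises upright, with −2.4 N on the wrist. The other tins and the amber bottle are undisturbed.

```bash
python3 - <<'E'
from h import *
x,y=CAP["D"]; g=ry+.3; P=(.468,.183); pg=g+1.07
movel([x,y,.32],speed=.15); print('F',read_ft_force(),read_finger_gap())
movel([.47,-.12,.32],down(g+.3),speed=.2)
movel([P[0],P[1],.32],down(pg),speed=.2)
movel([P[0],P[1],.19],speed=.12)
pause(.2)
for c in("scene","top"):
    im=read_camera(c); a=im[180:320,240:400] if c=="scene" else im[140:280,140:300]
    cv2.imwrite(f"pics/{c}5.png",cv2.resize(a[:,:,::-1],(640,560),interpolation=cv2.INTER_CUBIC))
print('F',read_ft_force(),read_finger_gap(),read_time_s())
E
```

```text
F [-0.19233869 -0.54268702 -3.74580678] 0.03161708932993816
F [-0.68636114 -0.09278256 -2.72643526] 0.03130461246512058 34.85
```

View pics/scene5.png

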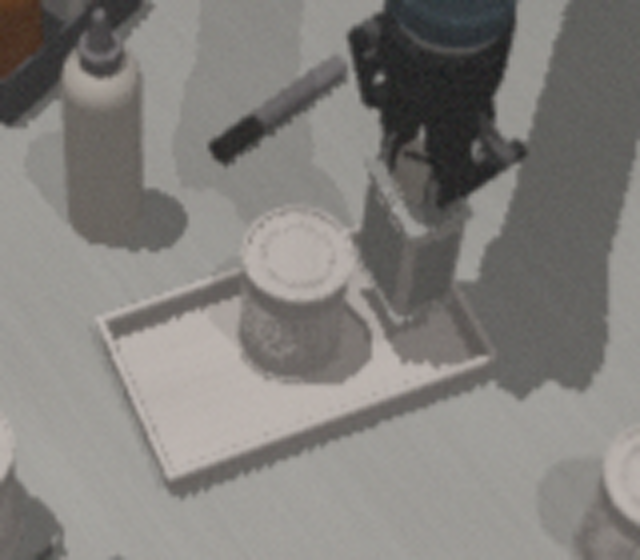

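View pics/top5.png

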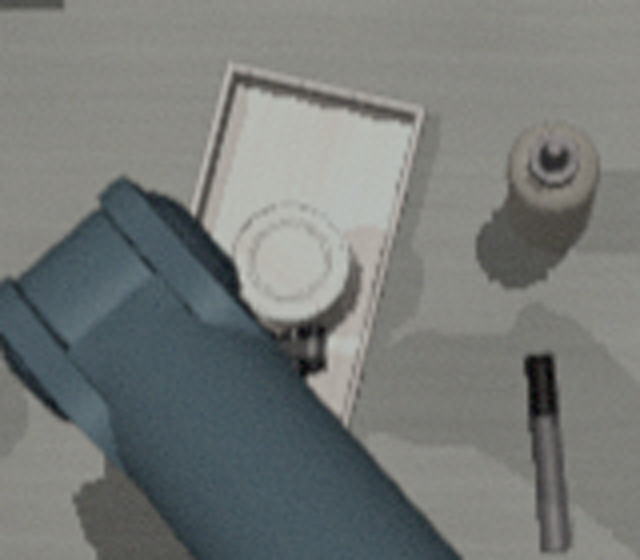

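```bash
python3 - <<'E'
from h import *
ty=-.215;ex=np.array([math.cos(ty),math.sin(ty)]);ey=np.array([-ex[1],ex[0]])
c=np.array([.468,.183])
for z in(.056,.166):
  for sx in(-.023,.023):
    for sy in(-.033,.033):
        p=c+sx*ex+sy*ey; u=proj("scene",[p[0],p[1],z])[0]; print(z,sx,sy,np.round((u-[240,180])*4))
t=np.array([.544,.1662])
for sx in(-.118,.118):
  for sy in(-.063,.063):
    p=t+sx*ex+sy*ey; print('tray',np.round((proj("scene",[p[0],p[1],.031])[0]-[240,180])*4))
E
```

```text
0.056 -0.023 -0.033 [407. 224.]
0.056 -0.023 0.033 [450. 301.]
0.056 0.023 -0.033 [346. 246.]
0.056 0.023 0.033 [388. 324.]
0.166 -0.023 -0.033 [424. 132.]
0.166 -0.023 0.033 [470. 212.]
0.166 0.023 -0.033 [359. 155.]
0.166 0.023 0.033 [405. 235.]
tray [406. 202.]
tray [489. 347.]
tray [ 95. 311.]
tray [165. 467.]
```

```bash
python3 - <<'E'
import cv2
a=cv2.imread("pics/scene5.png")[120:400,300:540]
cv2.imwrite("pics/s5z.png",cv2.resize(a,(514,600),interpolation=cv2.INTER_CUBIC))
E
```

```text
(no output)
```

View pics/s5z.png

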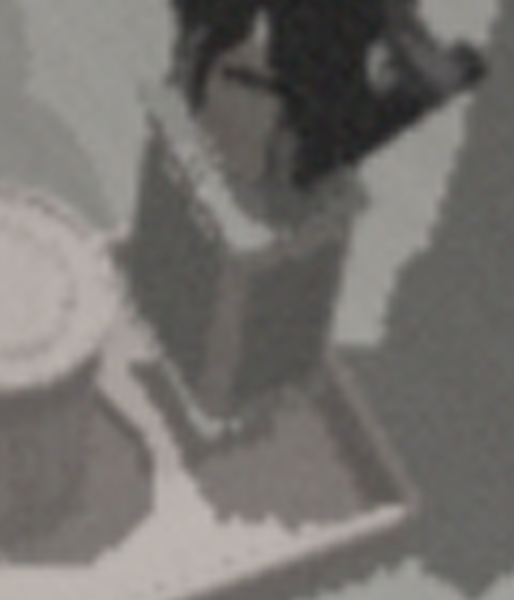

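```bash
python3 - <<'E'
from h import *
P=(.468,.184)
movel([*P,.145],speed=.08); pause(.2); f0=read_ft_force()[2]; z=.145; print(f0)
while z>.1335:
    z-=.001; movel([*P,z],speed=.02); f=read_ft_force()[2]
    if f-f0>1.8: break
print('z',z,'f',f,read_finger_gap(),read_time_s())
im=read_camera("scene"); cv2.imwrite("pics/s6.png",cv2.resize(im[180:320,240:400,::-1],(640,560),interpolation=cv2.INTER_CUBIC))
E
```

```text
-2.198991128664926
z 0.13799999999999998 f 0.9261544257760983 0.03172545092689766 37.5167
```

View pics/s6.png

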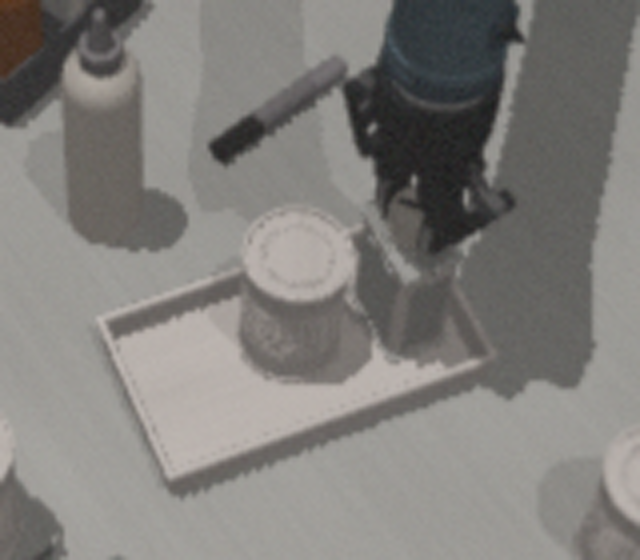

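Contact came at z = 0.138, close to the expected 0.137. The tin stands inside the tray (foot corner about (395,345)), clear of the can and the rim. Next I release it and retract.

```bash
python3 - <<'E'
from h import *
P=(.468,.184)
move_gripper(.064); movel([*P,.25],speed=.12); movel([.40,-.05,.30],speed=.25); move_ptp([.38,-.35,.35],down(ry))
for c in("scene","top"):
    im=read_camera(c); cv2.imwrite(f"pics/{c}7.png",im[:,:,::-1])
    if c=="top": cv2.imwrite("pics/top7z.png",cv2.resize(im[145:270,160:420,::-1],(800,385),interpolation=cv2.INTER_CUBIC))
print(read_time_s())
E
```

```text
41.475
```

View pics/top7z.png

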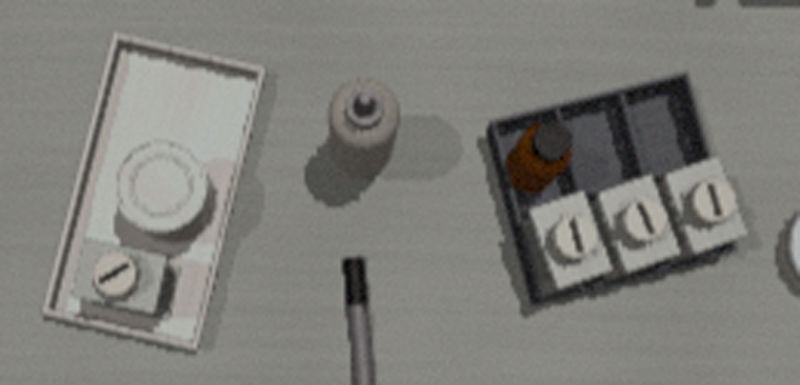

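View pics/scene7.png

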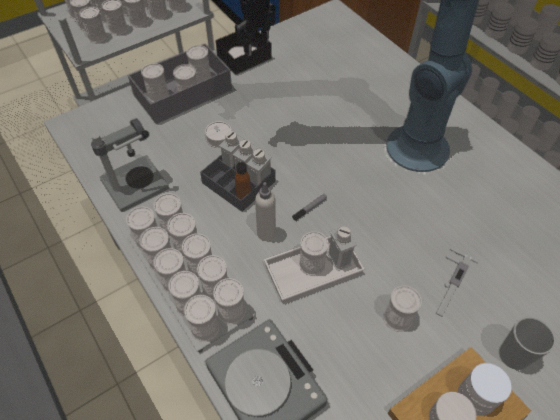

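```bash
python3 -c "
from bench import *
sign_off();print(read_time_s())"
```

```text
the job is handed in; nothing more can be done
the job is handed in; nothing more can be done
```

I found the loose-capped tin and set it in the hold tray, and the job is handed in. The clock stood at 41.5 s of the 67 s allowed at my last reading before that. No verdict is reported.

- **Finding the loose cap:** I twisted all four caps where they stood. Three caps stayed in line with their tins. The cap on the lone tin in the back row turned about 40 degrees relative to its tin.
- **Placing it:** I carried that tin by its cap and lowered it in 1 mm steps into the near end of the tray, next to the can. First contact read about 3 N.
- **Last pictures:** The tin stands upright inside the tray, clear of the can and the rim, with its slot about 40–45 degrees open. The three sound tins stand in the rack with their slots in line. The bystanders look unmoved and the arm is clear of everything.

Some checks disagreed or fell short:
- **Wrist torque:** It did not separate sound from loose. My script called all four "LOOSE?", so I decided from the slot angles in the top picture.
- **Grip on the first cap:** I tested it at about 25 N and the others at 60 N. Its slot did not move, but I did not retest it at the higher grip.
- **Tray position:** The network's position for the tray and my own corner fit differed by about 7 mm, which was within the placing margin.

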